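# Walk the radio round against the stop rail

## Robot

A 6-joint arm with a two-finger parallel gripper is mounted at the origin on the work surface. World frame = base frame: x ahead of the robot, y to its left, z up, the work surface at z = 0. Lengths are in m, angles in rad, forces in N, time in s.
With the tool pointing down it reaches from about 0.35 to 0.85 m from the base axis. Payload 8.1 kg.
Tool frame: the origin (TCP) lies midway between the tips of the shut fingers; the grasp point (between the pads) lies 19 mm behind it; z points along the fingers, y is the line along which they close (so a half turn about z gives the same grasp; the last joint's range is limited). The gripper opens to 93 mm and grips with 3 to 60 N. Pads are 15 mm wide; open, the fingers measure 128 mm over their backs; the gripper's body (75 mm by 188 mm) begins 65 mm behind the grasp point.
Start: joints at [1.071, 0.13, 1.488, -0, 1.523, -0.085], TCP at [0.242, 0.549, 0.219] pointing down, gripper open.
Joint ranges: [-2.96, 2.96], [-0.89, 2.26], [0.02, 2.5], [-1.34, 4.48], [0, 2.73], [-2.66, 2.66]. Speed limits (rad/s): [2.39, 2.39, 2.79, 3.14, 3.14, 3.14].

## Interface

Orientations are given as a rotation vector (axis times angle).
In Python, from plant import robot, cams gives the robot as it stands. The module is installed in compiled form; this text tells all that it offers.
- The arm moves only by the tool play_rows, never from a script. Its arguments are lists of equal length, an entry for each row: "slide": the shift along the tool's x, y, z scaled (see below), a list of three; "twist": the turn, a rotation vector about the tool's x, y, z scaled (see below), a list of three. A call has exactly 8 rows; each row shifts and turns the commanded pose from where the row before left it, along the tool's axes as they then stand; what a row does not reach is not made up. The controller multiplies each number of a shift by 25 cm and each number of a turn by 60 degrees. A row lasts 1/10 s, in which the tool goes at most 50 mm and 8.59 degrees, less where a joint would pass 70% of its speed; a pose out of reach is approached as far as the arm can. A call with a number of a shift or a turn outside -1 to 1 is refused whole. A call with a gripper value outside its range is refused whole. "fingers" is the closure, from -1 (fully open) to 1 (shut), set as the call begins (left out, the last holds). The fingers move at their own pace and stop on an object; "force" is the grip in N (left out, the last holds). Time passes only in rows, so rows that do not move let the fingers close, or fill a call up. It gives the time, the measured TCP pose, the force, the opening and the grip force at its end, in the units of the state.
- robot.read_state(): the state, without advancing time (a new reading comes with each control period).
- cams.read_camera(name): name is "scene" or "side" or "wrist"; returns (picture, depth): 480x640x3 uint8, red, green, blue; 480x640 float32, m along the optical axis (not along the pixel's ray), 0 where there is no reading.
- cams.get_calibration(name): a dict with "fx", "fy", "cx", "cy" (pixels), "world_from_camera" (4x4, takes a point from camera to world coordinates). Camera axes: x right, y down, z forward; pixel columns grow to the right and rows downward; lengths in m; the calibration is good to about 2 mm. A picture is of the moment at which its call begins: read the wrist's pose just before it. get_calibration takes no time and is no camera call; for the wrist camera it gives the pose at the moment of the call.
- robot.close_job(): hands the job in; it is judged then, once.
The state is a dict: "t": time; "q": joint angles; "dq": joint speeds; "joint_torque": joint torques, N m; "tool_pos": TCP position; "orientation": TCP orientation; "force": force on the tool from outside, world axes, zero at the start; "wrist_torque": the same for the moment, N m; "opening": finger opening in m; "gripper_force": force on a finger pad.
Only numpy, scipy, OpenCV 4.12 (cv2) and the standard library are available. Lean on these libraries where they do the work, as an engineer would, in place of code of your own. Each camera call takes 0.05 s, during which the arm holds its last target. There are 200 camera calls.

## Task

Push the heavy walnut table radio round, at one end and then the other as needed, until its whole plain back stands flat against the wooden stop rail and its dial and knobs face away from the rail. Only push it: it must stay on the table, never lifted, tipped or knocked flying, and the lamps and other things standing about must be left alone. Finish clear of everything.

Things in the scene. Friction and masses are not known exactly. Their poses are not given: they have to be found in the camera images.
- radio: Heavy walnut table radio (1.2 to 1.95 kg), loose: a rounded box 110 deep (its x), 200 wide (its y), 105 high, feet included. Origin at the centre of its underside, at table level; front faces its -x, plain back its +x. Starts clear of the rail, turned 28 to 69 degrees anticlockwise (from above) from where it belongs. Slides under a push of up to about 20 N and stops when the push stops.
- radio_back (a point): Middle of the radio's back face, 55 from its origin along its +x, 55 up.
- radio_front (a point): Middle of the radio's front face, 55 from its origin along its -x and 55 up. The front has a yellow dial window, a grey grille and brass trim along the top edge. Two brass knobs, 24 across, stick 12 out of it, 25 either side of the middle, 34 above the table; the rest is flat. Pushed near one end, the radio swings about a point some 55 beyond its middle.
- rail: Stop rail: a straight light wooden batten screwed to the table, 460 long (its y), 30 thick (its x), 50 high; turned up to 20 degrees either way. Origin at the centre of its underside; its working face looks to its -x (to the robot), 15 from the origin. When the job is done the radio's axes are parallel to the rail's, x the same way.
- rail_face (a point): Middle of the rail's working face, 25 above the table.
- lamp_brass: Brass oil lamp with glass chimney, loose, 235 tall, 84 across the foot; origin at the centre of its underside. Bystander.
- lamp_blue: Blue ceramic oil lamp with glass chimney, loose, 235 tall, 84 across the foot; origin at the centre of its underside. Bystander.
- mug: White mug, loose, 80 across, 90 tall, handle to its +y; origin at the centre of its underside. Bystander.
- tin: Green tin with a paper label, loose, 66 across, 80 tall; origin at the centre of its underside. Bystander.
- jar: Amber jar with a red cap, loose, 60 across, 85 tall; origin at the centre of its underside. Bystander.
- screwdriver: Screwdriver lying on the table, loose, along its own x. Bystander.
- candlestick: Brass candlestick, loose, 72 across the foot, 108 tall; origin at the centre of its underside. Bystander.
Mind the look-alikes: they are no part of the job. What is shaped like the radio but pink is not meant.

How it is judged:
By the outcome, as a careful person would: the job done as asked, in the order asked, and still so for the second after the job is handed in, with the robot touching nothing.
It also fails if it takes over 45 s, if anything falls off the work surface, if the arm or the gripper's body presses on something with over 40 N, if the wrist force passes 120 N, or if a joint passes its speed limit or range.

## Working session

There is one attempt and no reset: what is moved stays moved. The work goes in short steps, Python scripts to look and compute and a tool call to move; the robot and the scene stay as the last step left them, time stands still between calls to the robot, and variables do not carry over. Pictures are saved under pics/ and viewed, at most 10 in all, crops included, and the job is handed in when it is done.

Besides the shell and the picture viewer there is one more tool, called after "Emit:" in YAML: its name, and indented under it one key for each argument. play_rows: Moves the arm, as the interface text tells. Shifts and turns lie within -1 to 1; 1 stands for 25 cm of shift or 60 degrees of turn. Its arguments: {"type":"object","properties":{"slide":{"type":"array"},"twist":{"type":"array"},"fingers":{"type":"number"},"force":{"type":"number"}},"required":["slide","twist"]}

```bash
mkdir -p pics; cat > h.py <<'E'
import numpy as np, cv2
from plant import robot, cams
def grab(n):
    K=cams.get_calibration(n); im,d=cams.read_camera(n); return im,d,K
def cloud(d,K):
    v,u=np.mgrid[0:480,0:640]
    P=np.stack([(u-K['cx'])/K['fx']*d,(v-K['cy'])/K['fy']*d,d],-1)
    T=np.array(K['world_from_camera']); W=P@T[:3,:3].T+T[:3,3]; W[d==0]=np.nan
    return W
E
python3 - <<'E'
from h import *
for n in ['scene','side']:
    im,d,K=grab(n); cv2.imwrite(f'pics/{n}0.png',im[...,::-1]); np.savez(f'/tmp/{n}0',im=im,W=cloud(d,K))
    print(n,np.array(K['world_from_camera']).round(2).tolist())
print(robot.read_state())
E
```

```text
scene [[0.29, 0.79, -0.55, 1.08], [0.96, -0.23, 0.17, -0.18], [0.01, -0.57, -0.82, 0.89], [0.0, 0.0, 0.0, 1.0]]
side [[0.98, -0.14, 0.12, 0.39], [-0.18, -0.74, 0.65, -0.77], [-0.0, -0.66, -0.75, 0.93], [0.0, 0.0, 0.0, 1.0]]
{'t': 0.1, 'q': array([ 1.07057572e+00,  1.31128140e-01,  1.48913933e+00, -1.19466651e-06,
        1.52302332e+00, -8.53890498e-02]), 'dq': array([ 0.00039685, -0.00213395, -0.00139081,  0.00268319,  0.00142746,
        0.0006638 ]), 'joint_torque': array([ 1.32325378e-03, -5.61345112e+01, -4.93093729e+01,  7.70126260e-02,
        2.92678090e-02, -6.83876260e-05]), 'tool_pos': array([0.24154846, 0.54867018, 0.21768403]), 'orientation': array([-6.46852692e-01, -3.07377735e+00,  2.55403931e-03]), 'force': array([-0.04333143, -0.35899529, -0.3870655 ]), 'wrist_torque': array([ 0.01400865,  0.00031382, -0.04342595]), 'gripper_force': 0.0, 'opening': 0.09321772917787154}
```

View pics/scene0.png

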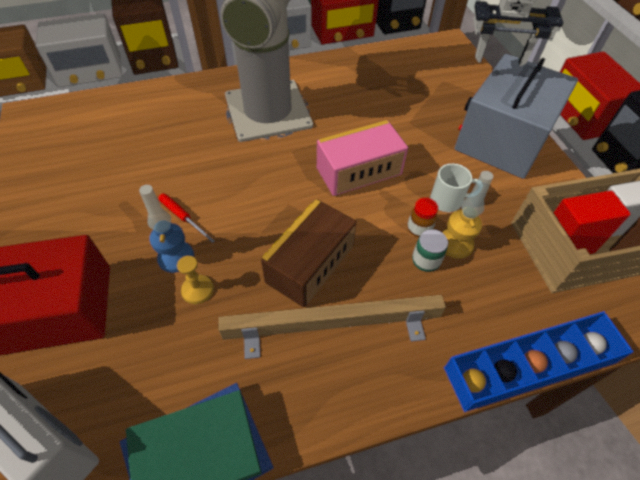

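View pics/side0.png

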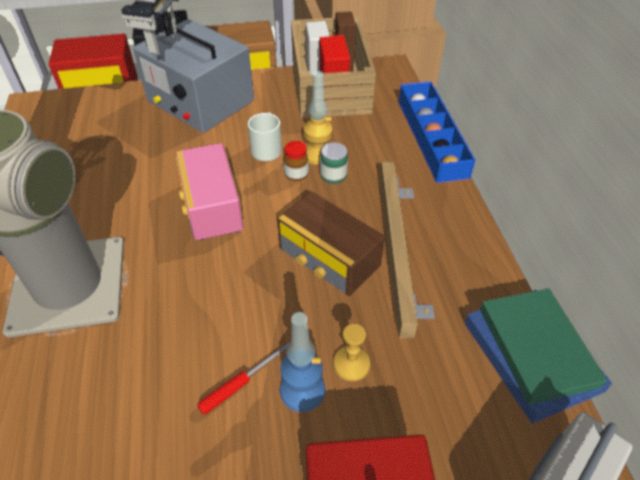

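The scene picture shows the walnut radio at (310,252) and the rail from (220,328) to (443,305). The pink decoy is at (361,158), the jar and tin at (427,235), the candlestick at (195,282) and the blue lamp at (170,245). The side view shows the radio's front facing the robot, at (318,245). Next I fit the poses.

```bash
cat >> h.py <<'E'
def rect(pts):
    (c,s,a)=cv2.minAreaRect((pts[:,:2]*1000).astype(np.float32)); return np.round(c,1),np.round(s,1),round(a,1)
def comps(W,z0,z1):
    """connected groups of points in height band"""
    m=((W[...,2]>z0)&(W[...,2]<z1)&(W[...,0]>.2)&(W[...,0]<1.0)&(abs(W[...,1])<.6)).astype(np.uint8)
    n,l,st,_=cv2.connectedComponentsWithStats(m)
    return [(st[i],W[l==i]) for i in range(1,n) if st[i][4]>60]
E
python3 - <<'E'
from h import *
for n in ['scene','side']:
    z=np.load(f'/tmp/{n}0.npz'); W=z['W']
    for nm,a,b in [('top',.095,.112),('rail',.045,.055),('all',.03,.25)]:
        print(n,nm)
        for s,p in comps(W,a,b): print('  ',s[:2]+s[2:4]//2,len(p),*rect(p),np.median(p[:,2]).round(3))
E
```

```text
scene top
   [503 135] 448 [376.9 519.2] [198.4  10.4] 40.6 0.104
   [362 146] 2772 [311.3 173.6] [114.4 201.6] 5.7 0.106
   [564 191] 107 [583.8 560.8] [78.1  5.6] 85.1 0.106
   [581 231] 545 [700.8 490.7] [242.7 114.4] 29.4 0.105
   [309 243] 4301 [550.6 -29.3] [115.2 201.2] 38.8 0.106
   [466 220] 227 [593.3 313. ] [54.4 45.2] 40.8 0.101
   [166 234] 232 [ 449.5 -317.4] [48.4 56.2] 17.1 0.1
   [593 236] 159 [709.1 548.6] [101.7   4.2] 85.7 0.104
   [ 56 285] 600 [ 543.7 -494.3] [ 97.6 211.5] 49.7 0.104
   [187 265] 289 [ 543.1 -283.4] [38.8 39.1] 77.7 0.109
   [ 43 413] 161 [ 763.7 -551. ] [158.9   4.5] 38.6 0.104
   [ 63 462] 221 [ 853.8 -514.8] [11.2 54.6] 49.7 0.104
scene rail
   [496 151] 232 [376.1 519.4] [199.   10.8] 40.7 0.049
   [362 173] 218 [356.4 163.1] [216.7  77.2] 73.4 0.05
   [453 179] 80 [435.9 374.4] [60.8 19.7] 52.4 0.051
   [450 193] 95 [479.  341.2] [77.4 32.9] 54.2 0.05
   [568 246] 445 [700.9 491.4] [242.7 114.9] 30.0 0.049
   [423 219] 70 [536.2 243.2] [58.5 26.2] 50.0 0.05
   [309 268] 220 [598.1 -22.6] [ 93.6 221.1] 9.2 0.051
   [430 255] 84 [631.2 220.3]
[... 2478 characters left out ...]
 249.2] 90.0 0.133
   [336 105] 5592 [660.7 399.4] [418.7 202.5] 85.1 0.102
   [438 127] 2943 [896.9 328.6] [349.   95.3] 89.9 0.044
   [264 132] 1085 [454.4 359.5] [ 81.5 100.7] 16.4 0.066
   [296 156] 680 [520.2 249.2] [57.1 57.9] 55.5 0.07
   [209 188] 4371 [302.4 173. ] [123.7 210.4] 6.4 0.103
   [399 246] 2663 [699.3 -24.7] [464.7  35. ] 80.0 0.049
   [331 240] 6310 [544.2 -35.1] [123.9 201.4] 37.9 0.103
   [539 352] 10051 [ 877.2 -331.6] [166.1 220.8] 11.2 0.064
   [301 352] 2183 [ 441. -327.] [60.8 71.4] 84.3 0.117
   [354 342] 567 [ 540.2 -285.6] [38.2 39.7] 25.7 0.107
   [580 446] 4566 [ 808.4 -566. ] [131.8  84.4] 38.5 0.149
   [370 457] 5185 [ 511.1 -504.3] [ 67.  181.2] 83.0 0.13
```

```bash
cat >> h.py <<'E'
from scipy.spatial.transform import Rotation as Ro
RA=-10.0; RO=np.array([.700,-.025])          # rail
def tr(yaw,o,p): a=np.radians(yaw); return np.array(o)+np.array([[np.cos(a),-np.sin(a)],[np.sin(a),np.cos(a)]])@np.array(p)
def pose(s=None):
    s=s or robot.read_state(); y=Ro.from_rotvec(s['orientation']).as_matrix()[:,1]
    return np.r_[s['tool_pos'],np.degrees(np.arctan2(y[1],y[0]))]
def plan(way,start=None):
    """way: list of (x,y,z,yaw of tool y deg,rows). prints scaled rows, tool pointing down"""
    c=pose() if start is None else np.array(start,float); S=[];T=[]
    for *t,n in way:
        t=np.array(t,float); t[3]=c[3]+(t[3]-c[3]+180)%360-180
        for k in range(n):
            d=(t-c)/(n-k); a=np.radians(c[3]); yv=np.array([np.cos(a),np.sin(a)]); xv=np.array([-yv[1],yv[0]])
            S.append([round(float(v)/.25,3) for v in (d[:2]@xv,d[:2]@yv,-d[2])]); T.append([0,0,round(-d[3]/60,3)]); c=c+d
    for i in range(0,len(S),8): print('slide',S[i:i+8],'\ntwist',T[i:i+8])
    return c
E
python3 - <<'E'
from h import *
print(pose())
x,y=tr(38.4,(.549,-.0305),(-.1,.078)); print(x,y)
plan([(x,y,.218,-51.6,16)])
E
```

```text
[ 0.24154846  0.54867018  0.21768403 66.2319129 ]
0.42218112740570785 -0.03148668835641552
slide [[-0.1, -0.115, -0.0], [-0.114, -0.101, -0.0], [-0.126, -0.085, -0.0], [-0.136, -0.069, -0.0], [-0.143, -0.051, -0.0], [-0.149, -0.032, -0.0], [-0.151, -0.013, -0.0], [-0.152, 0.007, -0.0]] 
twist [[0, 0, np.float64(0.123)], [0, 0, np.float64(0.123)], [0, 0, np.float64(0.123)], [0, 0, np.float64(0.123)], [0, 0, np.float64(0.123)], [0, 0, np.float64(0.123)], [0, 0, np.float64(0.123)], [0, 0, np.float64(0.123)]]
slide [[-0.15, 0.026, -0.0], [-0.145, 0.045, -0.0], [-0.138, 0.063, -0.0], [-0.129, 0.081, -0.0], [-0.117, 0.096, -0.0], [-0.104, 0.111, -0.0], [-0.089, 0.123, -0.0], [-0.072, 0.134, -0.0]] 
twist [[0, 0, np.float64(0.123)], [0, 0, np.float64(0.123)], [0, 0, np.float64(0.123)], [0, 0, np.float64(0.123)], [0, 0, np.float64(0.123)], [0, 0, np.float64(0.123)], [0, 0, np.float64(0.123)], [0, 0, np.float64(0.123)]]
```

Emit:
play_rows:
  slide:
    - [-0.1,-0.115,0]
    - [-0.114,-0.101,0]
    - [-0.126,-0.085,0]
    - [-0.136,-0.069,0]
    - [-0.143,-0.051,0]
    - [-0.149,-0.032,0]
    - [-0.151,-0.013,0]
    - [-0.152,0.007,0]
  twist:
    - [0,0,0.123]
    - [0,0,0.123]
    - [0,0,0.123]
    - [0,0,0.123]
    - [0,0,0.123]
    - [0,0,0.123]
    - [0,0,0.123]
    - [0,0,0.123]
  fingers: 1
  force: 30

```text
t: 0.9
tool_pos: [0.3318, 0.257, 0.2182]
orientation: [-2.083, -2.351, 0.001]
force: [0.1, 0.1, 0.1]
opening: 0.0337
gripper_force: 0.0
```

Emit:
play_rows:
  slide:
    - [-0.15,0.026,0]
    - [-0.145,0.045,0]
    - [-0.138,0.063,0]
    - [-0.129,0.081,0]
    - [-0.117,0.096,0]
    - [-0.104,0.111,0]
    - [-0.089,0.123,0]
    - [-0.072,0.134,0]
  twist:
    - [0,0,0.123]
    - [0,0,0.123]
    - [0,0,0.123]
    - [0,0,0.123]
    - [0,0,0.123]
    - [0,0,0.123]
    - [0,0,0.123]
    - [0,0,0.123]

```text
t: 1.7
tool_pos: [0.4211, -0.0335, 0.2184]
orientation: [-2.972, -1.019, 0.0]
force: [-0.4, 0.3, -0.5]
opening: 0.0002
gripper_force: 0.0
```

```bash
python3 - <<'E'
from h import *
s=robot.read_state();print(s['t'],s['q'].round(2),pose(s),s['opening'])
x,y=tr(38.4,(.549,-.0305),(-.1,.078))
plan([(x,y,.035,-51.6,7),(x,y,.035,-51.6,1)])
E
```

```text
1.7 [-0.2  -0.37  1.95  0.    1.56  0.71] [ 4.21143164e-01 -3.35207950e-02  2.18398071e-01 -5.21592821e+01] 0.00023890669596838407
slide [[0.001, -0.001, 0.105], [0.001, -0.001, 0.105], [0.001, -0.001, 0.105], [0.001, -0.001, 0.105], [0.001, -0.001, 0.105], [0.001, -0.001, 0.105], [0.001, -0.001, 0.105], [0.0, 0.0, -0.0]] 
twist [[0, 0, np.float64(-0.001)], [0, 0, np.float64(-0.001)], [0, 0, np.float64(-0.001)], [0, 0, np.float64(-0.001)], [0, 0, np.float64(-0.001)], [0, 0, np.float64(-0.001)], [0, 0, np.float64(-0.001)], [0, 0, np.float64(-0.0)]]
```

Emit:
play_rows:
  slide:
    - [0,0,0.102]
    - [0,0,0.102]
    - [0,0,0.102]
    - [0,0,0.102]
    - [0,0,0.102]
    - [0,0,0.102]
    - [0,0,0.102]
    - [0,0,0]
  twist:
    - [0,0,0]
    - [0,0,0]
    - [0,0,0]
    - [0,0,0]
    - [0,0,0]
    - [0,0,0]
    - [0,0,0]
    - [0,0,0]

```text
t: 2.5
tool_pos: [0.4176, -0.0313, 0.0364]
orientation: [-2.966, -1.026, 0.01]
force: [-0.2, 0.3, -0.4]
opening: 0.0003
gripper_force: 0.0
```

```bash
python3 - <<'E'
from h import *
print(pose())
C=np.array((.549,-.0305)); P=tr(38.4,C,(0,-.055))
w=[(*tr(38.4,C,(-.064,.078)),.04,-51.6,4)]
for k in range(1,13):
    a=38.4-2.5*k; w.append((*tr(a,P,(-.0625,.133)),.04,a-90,1))
print(plan(w))
E
```

```text
[ 4.17616364e-01 -3.12584209e-02  3.63959336e-02 -5.18469350e+01]
slide [[0.039, 0.003, -0.004], [0.039, 0.003, -0.004], [0.039, 0.003, -0.004], [0.039, 0.003, -0.004], [0.029, -0.01, -0.0], [0.023, -0.01, -0.0], [0.023, -0.01, -0.0], [0.023, -0.01, -0.0]] 
twist [[0, 0, np.float64(-0.001)], [0, 0, np.float64(-0.001)], [0, 0, np.float64(-0.001)], [0, 0, np.float64(-0.001)], [0, 0, np.float64(0.042)], [0, 0, np.float64(0.042)], [0, 0, np.float64(0.042)], [0, 0, np.float64(0.042)]]
slide [[0.023, -0.01, -0.0], [0.023, -0.01, -0.0], [0.023, -0.01, -0.0], [0.023, -0.01, -0.0], [0.023, -0.01, -0.0], [0.023, -0.01, -0.0], [0.023, -0.01, -0.0], [0.023, -0.01, -0.0]] 
twist [[0, 0, np.float64(0.042)], [0, 0, np.float64(0.042)], [0, 0, np.float64(0.042)], [0, 0, np.float64(0.042)], [0, 0, np.float64(0.042)], [0, 0, np.float64(0.042)], [0, 0, np.float64(0.042)], [0, 0, np.float64(0.042)]]
[ 5.01904564e-01  4.88398908e-02  4.00000000e-02 -8.16000000e+01]
```

Emit:
play_rows:
  slide:
    - [0.039,0.003,-0.004]
    - [0.039,0.003,-0.004]
    - [0.039,0.003,-0.004]
    - [0.039,0.003,-0.004]
    - [0.029,-0.01,0]
    - [0.023,-0.01,0]
    - [0.023,-0.01,0]
    - [0.023,-0.01,0]
  twist:
    - [0,0,0]
    - [0,0,0]
    - [0,0,0]
    - [0,0,0]
    - [0,0,0.042]
    - [0,0,0.042]
    - [0,0,0.042]
    - [0,0,0.042]

```text
t: 3.3
tool_pos: [0.4678, 0.0111, 0.0453]
orientation: [3.046, 0.76, -0.005]
force: [-14.6, -8.1, 15.2]
opening: 0.0002
gripper_force: 8.6
```

```bash
cat >> h.py <<'E'
def look(show=None):
    s=robot.read_state(); print('t',s['t'],'pose',pose(s).round(4),'F',s['force'].round(1))
    for n in ['scene','side']:
        im,d,K=grab(n)
        if show==n: cv2.imwrite(f"pics/{n}_{s['t']:.1f}.png",im[...,::-1])
        W=cloud(d,K); lab=cv2.cvtColor(im,cv2.COLOR_RGB2HSV)
        for nm,a,b in [('radio',.100,.111),('rail',.045,.055)]:
            m=(W[...,2]>a)&(W[...,2]<b)&(W[...,0]>.44)&(W[...,0]<.80)&(W[...,1]>-.27)&(W[...,1]<.21)
            k,l,st,_=cv2.connectedComponentsWithStats(m.astype(np.uint8)); i=1+st[1:,4].argmax()
            print(n,nm,*rect(W[l==i]),st[i][4])
E
python3 -c "
from h import *
look('side')"
```

```text
t 3.3 pose [ 4.67800e-01  1.11000e-02  4.53000e-02 -6.19915e+01] F [-14.6  -8.1  15.2]
scene radio [561.4 -20.1] [112.9 200.6] 31.1 4119
scene rail [701.2 -23.3] [458.5  36.1] 80.0 3268
side radio [559.7 -21.4] [113.1 202. ] 30.2 2945
side rail [698.6 -25.9] [460.   34.1] 80.1 2350
```

Emit:
play_rows:
  slide:
    - [0.023,-0.01,0]
    - [0.023,-0.01,0]
    - [0.023,-0.01,0]
    - [0.023,-0.01,0]
    - [0.023,-0.01,0]
    - [0.023,-0.01,0]
    - [0.023,-0.01,0]
    - [0.023,-0.01,0]
  twist:
    - [0,0,0.042]
    - [0,0,0.042]
    - [0,0,0.042]
    - [0,0,0.042]
    - [0,0,0.042]
    - [0,0,0.042]
    - [0,0,0.042]
    - [0,0,0.042]

```text
t: 4.2
tool_pos: [0.5033, 0.0461, 0.0448]
orientation: [3.134, 0.215, -0.008]
force: [-16.9, -3.3, 16.5]
opening: 0.0003
gripper_force: 9.1
```

```bash
python3 -c "
from h import *
look('side')"; ls pics
```

```text
t 4.2 pose [ 5.03300e-01  4.61000e-02  4.48000e-02 -8.21421e+01] F [-16.9  -3.3  16.5]
scene radio [587.5  -8.2] [115.1 199.4] 16.6 4304
scene rail [654.3 -14.2] [459.5 130.9] 80.0 3510
side radio [586.3  -9.9] [112.8 201.6] 16.0 3169
side rail [697.8 -25.3] [461.1  33.7] 80.3 2317
scene0.png
side0.png
side_3.3.png
side_4.2.png
```

```bash
python3 - <<'E'
from h import *
print(pose())
w=[]
for k in range(1,17):
    f=26.3-24.3*k/16; co=np.array([-.015,-.070-.015*k/16]); t=tr(f,co,np.array([-.055,.1])+[-.0645,.078])
    w.append((*tr(RA,RO,t),.042,-82+(-98+82)*k/16,1))
print(w[0],plan(w))
E
```

```text
[ 5.04440685e-01  4.66170381e-02  4.46425942e-02 -8.21247328e+01]
slide [[0.031, -0.007, 0.011], [0.016, -0.011, -0.0], [0.016, -0.011, -0.0], [0.016, -0.011, -0.0], [0.017, -0.011, -0.0], [0.017, -0.011, -0.0], [0.017, -0.01, -0.0], [0.017, -0.01, -0.0]] 
twist [[0, 0, np.float64(0.015)], [0, 0, np.float64(0.017)], [0, 0, np.float64(0.017)], [0, 0, np.float64(0.017)], [0, 0, np.float64(0.017)], [0, 0, np.float64(0.017)], [0, 0, np.float64(0.017)], [0, 0, np.float64(0.017)]]
slide [[0.017, -0.01, -0.0], [0.018, -0.01, -0.0], [0.018, -0.01, -0.0], [0.018, -0.01, -0.0], [0.018, -0.009, -0.0], [0.018, -0.009, -0.0], [0.019, -0.009, -0.0], [0.019, -0.009, -0.0]] 
twist [[0, 0, np.float64(0.017)], [0, 0, np.float64(0.017)], [0, 0, np.float64(0.017)], [0, 0, np.float64(0.017)], [0, 0, np.float64(0.017)], [0, 0, np.float64(0.017)], [0, 0, np.float64(0.017)], [0, 0, np.float64(0.017)]]
(np.float64(0.5119513131509634), np.float64(0.04936639888048693), 0.042, -83.0, 1) [ 5.76903566e-01  8.67949655e-02  4.20000000e-02 -9.80000000e+01]
```

Emit:
play_rows:
  slide:
    - [0.024,-0.008,0]
    - [0.016,-0.011,0]
    - [0.016,-0.011,0]
    - [0.016,-0.011,0]
    - [0.017,-0.011,0]
    - [0.017,-0.011,0]
    - [0.017,-0.01,0]
    - [0.017,-0.01,0]
  twist:
    - [0,0,0.017]
    - [0,0,0.017]
    - [0,0,0.017]
    - [0,0,0.017]
    - [0,0,0.017]
    - [0,0,0.017]
    - [0,0,0.017]
    - [0,0,0.017]

```text
t: 5.1
tool_pos: [0.5371, 0.0696, 0.0445]
orientation: [3.141, -0.007, -0.006]
force: [-12.4, -2.6, 9.2]
opening: 0.0006
gripper_force: 6.3
```

```bash
python3 -c "
from h import *
look('side')"
```

```text
t 5.1 pose [ 5.37100e-01  6.96000e-02  4.45000e-02 -9.02479e+01] F [-12.4  -2.6   9.2]
scene radio [ 6.083e+02 -1.000e-01] [112.1 200.5] 4.1 4409
scene rail [676.3 -18.3] [459.  86.] 80.0 3493
side radio [605.5  -1.7] [111.6 204.1] 4.1 3187
side rail [631.7 -13. ] [461.7 168.5] 80.4 2513
```

View pics/side_4.2.png

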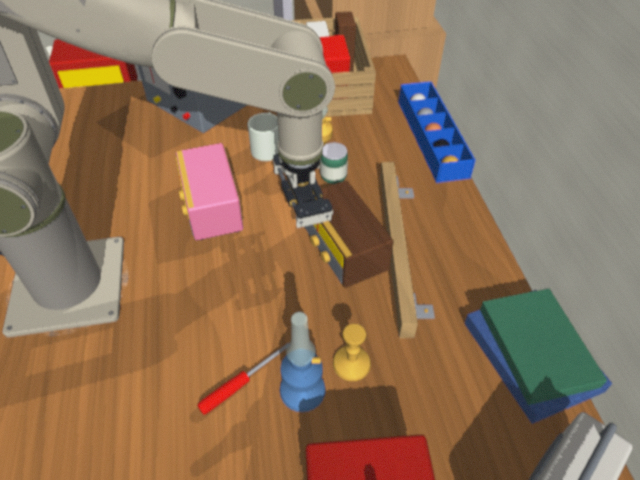

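The view shows the radio's corner near the rail at (392,240) and the gripper at its +y end at (305,205), clear of the tin and jar. I continue.

Emit:
play_rows:
  slide:
    - [0.017,-0.01,0]
    - [0.018,-0.01,0]
    - [0.018,-0.01,0]
    - [0.018,-0.01,0]
    - [0.018,-0.009,0]
    - [0.018,-0.009,0]
    - [0.018,-0.009,0]
    - [0.018,-0.009,0]
  twist:
    - [0,0,0.017]
    - [0,0,0.017]
    - [0,0,0.017]
    - [0,0,0.017]
    - [0,0,0.017]
    - [0,0,0.017]
    - [0,0,0.017]
    - [0,0,0.017]

```text
t: 6.0
tool_pos: [0.5739, 0.0867, 0.0444]
orientation: [3.133, -0.23, -0.006]
force: [-12.0, -0.3, 9.0]
opening: 0.0006
gripper_force: 6.2
```

```bash
python3 -c "
from h import *
look('scene')
c=pose(); print('railframe tool',tr(-RA,(0,0),c[:2]-RO))"
```

```text
t 6.0 pose [ 5.73900e-01  8.67000e-02  4.44000e-02 -9.83965e+01] F [-12.   -0.3   9. ]
scene radio [628.6   4.2] [199.7 111.2] 82.4 4547
scene rail [696.6 -21.5] [459.7  45.6] 80.0 3476
side radio [625.3   2.7] [202.2 110.9] 81.5 3218
side rail [698.5 -26. ] [460.2  34.3] 80.1 2170
railframe tool [-0.14275929  0.08849796]
```

```bash
python3 - <<'E'
from h import *
r=lambda x,y:tr(RA,RO,(x,y))
c=plan([(*r(-.2,.088),.044,-98.4,3),(*r(-.2,.015),.042,-100,4),(*r(-.2,.015),.042,-100,1)])
plan([(*r(-.14,.015),.042,-100,4),(*r(-.1305,.015),.042,-100,4)],c)
E
```

```text
slide [[-0.076, -0.001, 0.001], [-0.076, -0.001, 0.001], [-0.076, -0.001, 0.001], [-0.002, 0.073, 0.002], [-0.002, 0.073, 0.002], [-0.001, 0.073, 0.002], [-0.001, 0.073, 0.002], [0.0, 0.0, -0.0]] 
twist [[0, 0, np.float64(0.0)], [0, 0, np.float64(0.0)], [0, 0, np.float64(0.0)], [0, 0, np.float64(0.007)], [0, 0, np.float64(0.007)], [0, 0, np.float64(0.007)], [0, 0, np.float64(0.007)], [0, 0, np.float64(-0.0)]]
slide [[0.06, -0.0, -0.0], [0.06, -0.0, -0.0], [0.06, 0.0, -0.0], [0.06, -0.0, -0.0], [0.01, -0.0, -0.0], [0.009, 0.0, -0.0], [0.01, -0.0, -0.0], [0.01, -0.0, -0.0]] 
twist [[0, 0, np.float64(-0.0)], [0, 0, np.float64(-0.0)], [0, 0, np.float64(-0.0)], [0, 0, np.float64(-0.0)], [0, 0, np.float64(-0.0)], [0, 0, np.float64(-0.0)], [0, 0, np.float64(-0.0)], [0, 0, np.float64(-0.0)]]
```

Emit:
play_rows:
  slide:
    - [-0.076,0,0]
    - [-0.076,0,0]
    - [-0.076,0,0]
    - [0,0.073,0]
    - [0,0.073,0]
    - [0,0.073,0]
    - [0,0.073,0]
    - [0,0,0]
  twist:
    - [0,0,0]
    - [0,0,0]
    - [0,0,0]
    - [0,0,0.007]
    - [0,0,0.007]
    - [0,0,0.007]
    - [0,0,0.007]
    - [0,0,0]

```text
t: 6.9
tool_pos: [0.5079, 0.0209, 0.0447]
orientation: [3.129, -0.279, 0.001]
force: [-0.0, 0.3, -0.6]
opening: 0.0004
gripper_force: 0.0
```

Emit:
play_rows:
  slide:
    - [0,0,0]
    - [0,0,0]
    - [0,0,0]
    - [0,0,0]
    - [0,0,0]
    - [0,0,0]
    - [0,0,0]
    - [0,0,0]
  twist:
    - [0,0,0]
    - [0,0,0]
    - [0,0,0]
    - [0,0,0]
    - [0,0,0]
    - [0,0,0]
    - [0,0,0]
    - [0,0,0]
  fingers: -1

```text
t: 7.7
tool_pos: [0.5072, 0.022, 0.0441]
orientation: [3.129, -0.276, 0.0]
force: [-0.7, -1.0, 0.9]
opening: 0.06
gripper_force: 0.0
```

```bash
python3 - <<'E'
from h import *
look('side')
r=lambda x,y:tr(RA,RO,(x,y)); print(tr(-RA,(0,0),pose()[:2]-RO))
plan([(*r(-.142,.015),.042,-100,4),(*r(-.1305,.015),.042,-100,4)])
E
```

```text
t 7.7 pose [ 5.072000e-01  2.200000e-02  4.410000e-02 -1.000866e+02] F [-0.7 -1.   0.9]
scene radio [629.4   4.6] [200.1 109.9] 82.0 4581
scene rail [696.5 -21.9] [459.4  45.4] 80.1 3479
side radio [625.4   3. ] [203.9 110.9] 81.8 3626
side rail [698.4 -24.5] [461.7  33.8] 80.1 2149
[-0.19807308  0.01278544]
slide [[0.056, -0.002, 0.002], [0.056, -0.002, 0.002], [0.056, -0.002, 0.002], [0.056, -0.002, 0.002], [0.011, 0.0, -0.0], [0.011, 0.0, -0.0], [0.011, 0.0, -0.0], [0.011, 0.0, -0.0]] 
twist [[0, 0, np.float64(-0.0)], [0, 0, np.float64(-0.0)], [0, 0, np.float64(-0.0)], [0, 0, np.float64(-0.0)], [0, 0, np.float64(-0.0)], [0, 0, np.float64(-0.0)], [0, 0, np.float64(-0.0)], [0, 0, np.float64(-0.0)]]
```

Emit:
play_rows:
  slide:
    - [0.01,-0.008,0]
    - [0.02,0,0]
    - [0.03,0,0]
    - [0.06,0,0]
    - [0.06,0,0]
    - [0.05,0,0]
    - [0.02,0,0]
    - [0.012,0,0]
  twist:
    - [0,0,0]
    - [0,0,0]
    - [0,0,0]
    - [0,0,0]
    - [0,0,0]
    - [0,0,0]
    - [0,0,0]
    - [0,0,0]

```text
t: 8.6
tool_pos: [0.5696, 0.0143, 0.044]
orientation: [-3.127, 0.273, 0.012]
force: [-33.4, 11.5, 24.5]
opening: 0.0934
gripper_force: 17.8
```

Emit:
play_rows:
  slide:
    - [0.006,0,0]
    - [0.006,0,0]
    - [0.006,0,0]
    - [0.006,0,0]
    - [0,0,0]
    - [0,0,0]
    - [0,0,0]
    - [0,0,0]
  twist:
    - [0,0,0]
    - [0,0,0]
    - [0,0,0]
    - [0,0,0]
    - [0,0,0]
    - [0,0,0]
    - [0,0,0]
    - [0,0,0]

```text
t: 9.4
tool_pos: [0.569, 0.0145, 0.0439]
orientation: [-3.127, 0.274, 0.032]
force: [-58.1, 12.8, 46.3]
opening: 0.0928
gripper_force: 29.8
```

```bash
python3 - <<'E'
from h import *
look('side'); print(robot.read_state()['wrist_torque'])
print(tr(-RA,(0,0),pose()[:2]-RO))
E
```

```text
t 9.4 pose [ 5.690000e-01  1.450000e-02  4.390000e-02 -1.000102e+02] F [-58.1  12.8  46.3]
scene radio [632.4   3.5] [199.4 113.7] 80.0 4540
scene rail [699.7 -22.7] [458.6  39.1] 80.0 3326
side radio [622.6   1.9] [201.  126.7] 79.9 2862
side rail [643.9 -15.9] [459.8 144.9] 80.1 2141
[ 1.90474406  7.13416924 -0.07740498]
[-0.13582755  0.01609862]
```

Emit:
play_rows:
  slide:
    - [-0.02,0,0]
    - [-0.02,0,0]
    - [-0.04,0,0]
    - [-0.1,0,0]
    - [-0.1,0,0]
    - [0,0,-0.1]
    - [0,0,-0.15]
    - [0,0,-0.15]
  twist:
    - [0,0,0]
    - [0,0,0]
    - [0,0,0]
    - [0,0,0]
    - [0,0,0]
    - [0,0,0]
    - [0,0,0]
    - [0,0,0]

```text
t: 10.3
tool_pos: [0.5081, 0.0235, 0.1446]
orientation: [3.129, -0.277, -0.002]
force: [0.6, 0.4, -0.3]
opening: 0.0932
gripper_force: 0.0
```

Emit:
play_rows:
  slide:
    - [-0.05,0,-0.15]
    - [-0.05,0,-0.15]
    - [-0.05,0,-0.1]
    - [0,0,0]
    - [0,0,0]
    - [0,0,0]
    - [0,0,0]
    - [0,0,0]
  twist:
    - [0,0,0]
    - [0,0,0]
    - [0,0,0]
    - [0,0,0]
    - [0,0,0]
    - [0,0,0]
    - [0,0,0]
    - [0,0,0]

```text
t: 11.1
tool_pos: [0.4716, 0.0302, 0.2427]
orientation: [3.129, -0.276, -0.004]
force: [0.3, -0.7, 0.1]
opening: 0.0929
gripper_force: 0.0
```

```bash
python3 - <<'E'
from h import *
look('scene')
im,d,K=grab('side'); cv2.imwrite('pics/end_side.png',cv2.resize(im[140:340,220:460],(720,600))[...,::-1])
E
ls pics
```

```text
t 11.1 pose [ 4.716000e-01  3.020000e-02  2.427000e-01 -1.000938e+02] F [ 0.3 -0.7  0.1]
scene radio [633.7   3.3] [199.8 111.3] 80.2 4645
scene rail [700.2 -22.7] [459.1  38.3] 80.0 3334
side radio [630.3   1.3] [202.9 110.4] 80.0 3616
side rail [644.5 -16.4] [460.4 143.1] 80.0 2138
end_side.png
scene0.png
scene_11.1.png
scene_6.0.png
side0.png
side_3.3.png
side_4.2.png
side_5.1.png
side_7.7.png
side_9.4.png
```

View pics/end_side.png

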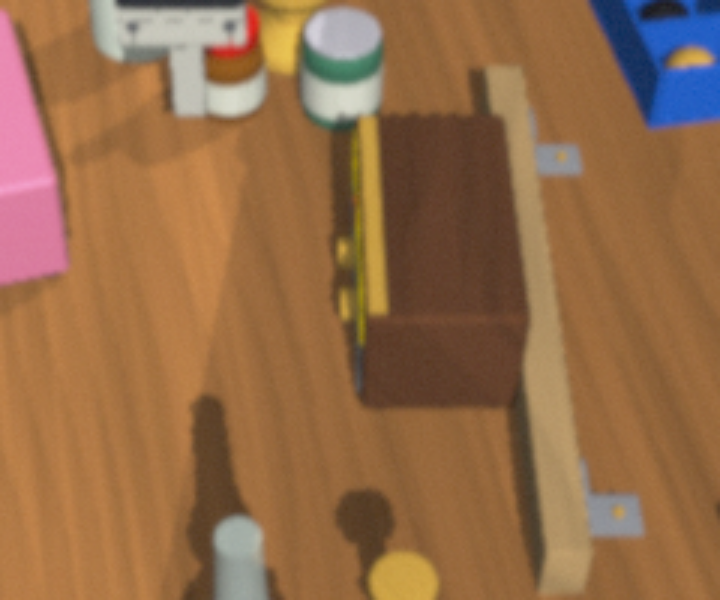

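The crop shows the radio's back flush along the rail (edge at 505–525 px) and its knobs facing the robot. The centre is 70 mm from the rail's axis and parallel within 0.2°. The tin is undisturbed and the arm is clear.

```bash
python3 -c "
from plant import robot
print(robot.close_job())"
```

```text
the job is handed in; nothing more can be done
None
```

The walnut radio now stands with its back flat against the rail (parallel within about 0.2°) and its dial and knobs facing away; the arm is clear, nothing else appeared disturbed, and I handed the job in at about 11 s.

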